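# Cycle the overhauled valves and lock out the one that binds

### The arm

A 6-joint arm with a two-finger parallel gripper is mounted at the origin on the work surface. World frame = base frame: x ahead of the robot, y to its left, z up, the work surface at z = 0. Lengths are in mm, angles in rad, forces in N, time in s.
With the tool pointing down it reaches from about 350 to 775 mm from the base axis. Payload 7.3 kg.
Tool frame: the origin (TCP) lies at the very end of the fingers, on their centre line; the grasp point (between the pads) lies 19 mm behind it; z points along the fingers, y is the line along which they close (so a half turn about z gives the same grasp; the last joint's range is limited). The gripper opens to 92 mm and grips with 3 to 60 N. Pads are 19 mm wide; open, the fingers measure 130 mm over their backs; the gripper's body (75 mm by 190 mm) begins 47 mm behind the grasp point.
Start: joints at [-1.268, 0.342, 1.524, -0, 1.275, -0.146], TCP at [227.813, -473.018, 226.741] pointing down, gripper open.
Joint ranges: [-2.53, 2.53], [-0.77, 2.02], [0.04, 2.7], [-1, 4.14], [0.28, 2.66], [-3.11, 3.11]. Speed limits (rad/s): [2.57, 2.57, 3.14, 3.14, 3.14, 3.14].

### API

Orientations are given as [roll, pitch, yaw] about the fixed x, y, z axes, in that order (R = Rz(yaw) Ry(pitch) Rx(roll)).
In Python, from plant import * gives the robot as it stands.
- The arm moves only by the tool arm_command, never from a script. Its arguments are lists of equal length, an entry for each row: "gripper": the finger opening in mm, from 0 to 91.8; "dp": the shift along the tool's x, y, z in units of 25 mm (1.0 is 25 mm), a list of three; "twist": the turn about the tool's z in units of 5 degrees (1.0 is 5 degrees). A call has exactly 5 rows; each row shifts and turns the commanded pose from where the row before left it, along the tool's axes as they then stand; what a row does not reach is not made up. A row lasts 1/8 s, in which the tool goes at most 62.5 mm and 10.7 degrees, less where a joint would pass 70% of its speed; a pose out of reach is approached as far as the arm can. A call is refused whole if a number of a shift passes 1 or a number of a turn 1, either way. A call with a gripper value outside its range is refused whole. The fingers move at their own pace and stop on an object; the grip force is fixed at half the most. Time passes only in rows, so rows that do not move let the fingers close, or fill a call up. It gives the time, the measured TCP pose, the force, the opening and the grip force at its end, in the units of the state.
- get_obs(): the state, without advancing time (a new reading comes with each control period).
- capture(name): name is "scene" or "top" or "wrist"; returns the picture (480x640x3 uint8, red, green, blue); there is no depth.
- get_calibration(name): a dict with "mtx" (3x3 intrinsics, pixels), "dist_coeffs" ([k1, k2, p1, p2, k3] as OpenCV has them; the pictures are not rectified), "position" and "attitude" of the camera in the world; the wrist camera has in their place "mount" (4x4, takes a point from camera to tool coordinates, whose origin is the TCP and whose axes are the flange's). Camera axes: x right, y down, z forward; pixel columns grow to the right and rows downward; lengths in mm; the calibration is good to about 2 mm. A picture is of the moment at which its call begins: read the wrist's pose just before it. get_calibration takes no time and is no camera call.
- close_job(): hands the job in; it is judged then, once.
The state is a dict: "time": time; "joint_positions": joint angles; "dq": joint speeds; "tau": joint torques, N m; "tool_pos": TCP position; "tcp_rot": TCP orientation; "contact_force": force on the tool from outside, world axes, zero at the start; "moment": the same for the moment, N m; "grip_width": finger opening in mm; "finger_force": force on a finger pad.
Only numpy, scipy, OpenCV 4.12 (cv2) and the standard library are available. Lean on these libraries where they do the work, as an engineer would, in place of code of your own. Each camera call takes 0.05 s, during which the arm holds its last target. There are 200 camera calls.

### The job

Swing the levers of the three overhauled valves on the test board through their travel to find the one that binds part-way. Leave the two good valves fully open; turn the bad one back to fully closed, swing its hasp down flat over the staple loop on its lever and push the locking pin through the loop from the lever's free end, fully home against the hasp, and let go of it. Leave the wrench, the can and the yellow bin where they are.

Things in the scene. Friction and masses are not known exactly. Their poses are not given: they have to be found in the camera images.
- board: grey steel test board, 220 x 560 x 12 mm, fixed flat on the bench; origin at the centre of its underside, x roughly away from the robot, y along its length, z up. The three valves stand on it in a row along its y, 190 mm apart, the middle one at the board's centre; which of valves a, b, c stands where varies. All valves have the board's axes.
- valve_a: brass valve a, fixed on the board, 100 mm long, 58 mm across its flanges; origin on its upright stem axis, 12 mm above the bench. Its lever is a flat steel bar 26 mm wide, 8 mm thick, upper face 92 mm above the bench, turning about the stem axis, its free end 115 mm from that axis.
- lever_a (a joint): angle (rad) of the lever of valve a: 0 = closed (points to the board's -x), growing clockwise seen from above to 1.45 = open, at the stop (nearly along the board's +y). Starts slightly off closed, stays where left. Takes 1 to 3 N at the tip; the one bad valve, unknown and looking like the others, stops hard somewhere between 0.4 and 1.1 rad and goes no further.
- loop_a (a point): middle of the staple loop standing on lever a, 60 mm from the stem axis, 9 mm above the lever's upper face. Turns with the lever: x along it from free end to stem, z up. Loop 8 mm thick along the lever, 24 mm wide, 25 mm high outside; opening 14 mm wide, 20 mm high, its lowest 4 mm covered by the closed hasp. A pin goes through along the lever.
- hasp_a (a joint): angle (rad) of the hasp of valve a: 0 = closed, lying flat on the closed lever, its slot around the staple loop; grows as it is lifted, 1.57 = strap upright, up to 2.05 leaning back to the board's -y. Starts at 1.65 to 1.95. The hinge holds it at any angle (about 1 N at the strap's end moves it). It goes down over the loop only when the lever is closed.
- hinge_a (a point): middle of the hinge line (along x) of the hasp of valve a; board's axes. Fixed, 94 mm above the bench, 60 mm to -x and 48 mm to -y of the stem axis. Steel strap: 32 mm wide along the hinge, 4 mm thick, 78 mm long from the hinge; solid for 30 mm, then a slot 14 mm wide up to 68 mm from the hinge. With the lever closed, the loop stands 48 mm from the hinge.
- valve_b: brass valve b, fixed on the board, 100 mm long, 58 mm across its flanges; origin on its upright stem axis, 12 mm above the bench. Its lever is a flat steel bar 26 mm wide, 8 mm thick, upper face 92 mm above the bench, turning about the stem axis, its free end 115 mm from that axis.
- lever_b (a joint): angle (rad) of the lever of valve b: 0 = closed (points to the board's -x), growing clockwise seen from above to 1.45 = open, at the stop (nearly along the board's +y). Starts slightly off closed, stays where left. Takes 1 to 3 N at the tip; the one bad valve, unknown and looking like the others, stops hard somewhere between 0.4 and 1.1 rad and goes no further.
- loop_b (a point): middle of the staple loop standing on lever b, 60 mm from the stem axis, 9 mm above the lever's upper face. Turns with the lever: x along it from free end to stem, z up. Loop 8 mm thick along the lever, 24 mm wide, 25 mm high outside; opening 14 mm wide, 20 mm high, its lowest 4 mm covered by the closed hasp. A pin goes through along the lever.
- hasp_b (a joint): angle (rad) of the hasp of valve b: 0 = closed, lying flat on the closed lever, its slot around the staple loop; grows as it is lifted, 1.57 = strap upright, up to 2.05 leaning back to the board's -y. Starts at 1.65 to 1.95. The hinge holds it at any angle (about 1 N at the strap's end moves it). It goes down over the loop only when the lever is closed.
- hinge_b (a point): middle of the hinge line (along x) of the hasp of valve b; board's axes. Fixed, 94 mm above the bench, 60 mm to -x and 48 mm to -y of the stem axis. Steel strap: 32 mm wide along the hinge, 4 mm thick, 78 mm long from the hinge; solid for 30 mm, then a slot 14 mm wide up to 68 mm from the hinge. With the lever closed, the loop stands 48 mm from the hinge.
- valve_c: brass valve c, fixed on the board, 100 mm long, 58 mm across its flanges; origin on its upright stem axis, 12 mm above the bench. Its lever is a flat steel bar 26 mm wide, 8 mm thick, upper face 92 mm above the bench, turning about the stem axis, its free end 115 mm from that axis.
- lever_c (a joint): angle (rad) of the lever of valve c: 0 = closed (points to the board's -x), growing clockwise seen from above to 1.45 = open, at the stop (nearly along the board's +y). Starts slightly off closed, stays where left. Takes 1 to 3 N at the tip; the one bad valve, unknown and looking like the others, stops hard somewhere between 0.4 and 1.1 rad and goes no further.
- loop_c (a point): middle of the staple loop standing on lever c, 60 mm from the stem axis, 9 mm above the lever's upper face. Turns with the lever: x along it from free end to stem, z up. Loop 8 mm thick along the lever, 24 mm wide, 25 mm high outside; opening 14 mm wide, 20 mm high, its lowest 4 mm covered by the closed hasp. A pin goes through along the lever.
- hasp_c (a joint): angle (rad) of the hasp of valve c: 0 = closed, lying flat on the closed lever, its slot around the staple loop; grows as it is lifted, 1.57 = strap upright, up to 2.05 leaning back to the board's -y. Starts at 1.65 to 1.95. The hinge holds it at any angle (about 1 N at the strap's end moves it). It goes down over the loop only when the lever is closed.
- hinge_c (a point): middle of the hinge line (along x) of the hasp of valve c; board's axes. Fixed, 94 mm above the bench, 60 mm to -x and 48 mm to -y of the stem axis. Steel strap: 32 mm wide along the hinge, 4 mm thick, 78 mm long from the hinge; solid for 30 mm, then a slot 14 mm wide up to 68 mm from the hinge. With the lever closed, the loop stands 48 mm from the hinge.
- pin_head (a point): centre (half-way up) of the head of the loose steel locking pin (about 0.12 kg), which starts standing on the bench to the right of the board. Head: upright block 22 x 22 mm, 36 mm high. A round shank, 8 mm thick, 44 mm long, sticks out level from the head's +x face, its axis 9 mm above the head's underside. x along the shank, z up.
- pin_tip (a point): free end of the pin's shank, on its axis: 55 mm along x from the head's centre and 9 mm below it; the pin's axes. When home, the head stands on the lever's upper face beyond the loop and butts against the edge of the closed hasp; the shank passes through the loop towards the stem.
- pin: the locking pin as a whole; origin at the centre of the head's underside.
- wrench: bystander: a 180 mm wrench lying on the bench; origin at its centre underneath.
- oil_can: bystander: a standing can, 56 mm across, 130 mm high; origin at the centre of its underside.
- parts_bin: bystander: an open yellow bin, 100 x 150 x 70 mm; origin at the centre of its underside.

How it is judged (in metres and radians):
At the end, for the whole second after the job is handed in: Two levers above 1.36 rad (open). The third lever and its hasp below 0.10 rad (closed, flat), pin at rest through its loop: shank's end at least 18 mm past the loop's middle towards the stem, within 10 mm of its centre sideways and in height, head on the other side ((((value of joint each of lever_a, hasp_a below 0.1 rad and x of pin_tip in the frame of loop_a above 0.018 m and x of pin_head in the frame of loop_a below -0.008 m and y of pin_tip in the frame of loop_a between -0.01 and 0.01 m and z of pin_tip in the frame of loop_a between -0.01 and 0.01 m) and value of joint each of lever_b, lever_c above 1.36 rad) or ((value of joint each of lever_b, hasp_b below 0.1 rad and x of pin_tip in the frame of loop_b above 0.018 m and x of pin_head in the frame of loop_b below -0.008 m and y of pin_tip in the frame of loop_b between -0.01 and 0.01 m and z of pin_tip in the frame of loop_b between -0.01 and 0.01 m) and value of joint each of lever_a, lever_c above 1.36 rad) or ((value of joint each of lever_c, hasp_c below 0.1 rad and x of pin_tip in the frame of loop_c above 0.018 m and x of pin_head in the frame of loop_c below -0.008 m and y of pin_tip in the frame of loop_c between -0.01 and 0.01 m and z of pin_tip in the frame of loop_c between -0.01 and 0.01 m) and value of joint each of lever_a, lever_b above 1.36 rad)) and linear speed of pin below 0.02 m/s); the robot touches nothing.
It fails at once if a bystander (wrench, can or yellow bin) is shoved more than 30 mm (distance of any of wrench, oil_can, parts_bin from where it was at the start of the episode above 0.03 m).
It also fails if it takes over 72 s, if anything falls off the work surface, if the arm or the gripper's body presses on something with over 40 N, if the wrist force passes 120 N, or if a joint passes its speed limit or range.

## Working session

There is one attempt and no reset: what is moved stays moved. The work goes in short steps, Python scripts to look and compute and a tool call to move; the robot and the scene stay as the last step left them, time stands still between calls to the robot, and variables do not carry over. Pictures are saved under pics/ and viewed, at most 10 in all, crops included, and the job is handed in when it is done.

Besides the shell and the picture viewer there is one more tool, called after "Emit:" as a command line: name --pt "numbers of a row" for each row, then --argument value for the rest. arm_command: Moves the arm, as the interface text tells. Its arguments: {"type":"object","properties":{"gripper":{"type":"array"},"dp":{"type":"array"},"twist":{"type":"array"}},"required":["gripper","dp","twist"]}

```bash
mkdir -p pics; ls; python3 - <<'E'
from plant import *
import cv2
o=get_obs();print(o)
for n in("scene","top"):
    print(n,get_calibration(n)); cv2.imwrite(f"pics/{n}0.png",capture(n)[:,:,::-1])
print(get_calibration("wrist"))
E
```

```text
pics
{'time': 0.0, 'joint_positions': array([-1.26799577e+00,  3.42711840e-01,  1.52502307e+00,  1.79880460e-07,
        1.27537484e+00, -1.45974115e-01]), 'dq': array([-3.98661033e-04, -1.69165616e-03,  2.86391142e-04, -1.20087095e-03,
       -2.53032292e-03,  8.16730342e-05]), 'tau': array([-7.55896945e-04, -4.31244206e+01, -2.44226092e+01,  7.15351151e-02,
        5.58750762e-02, -1.20217610e-04]), 'tool_pos': array([ 227.68838097, -472.60986636,  226.04848968]), 'tcp_rot': array([-3.14009171e+00, -2.20841712e-04,  4.48774453e-01]), 'contact_force': array([ 0.05792824,  0.07277286, -1.67240937]), 'moment': array([ 0.01505464, -0.00497438,  0.03601858]), 'finger_force': 0.0, 'grip_width': 91.58216012930615}
scene {'mtx': array([[500.50219568,   0.        , 316.11432667],
       [  0.        , 500.50219568, 233.04587922],
       [  0.        ,   0.        ,   1.        ]]), 'dist_coeffs': array([0.02636624, 0.        , 0.        , 0.        , 0.        ]), 'position': array([1100.6086179 , -350.03688044, 1047.40270809]), 'attitude': array([-2.53126748, -0.00541462,  0.96331675])}
to
[... 277 characters left out ...]
.72227377,   33.81474907, 1091.41207807]), 'attitude': array([-3.01425197,  0.00305009, -1.59802317])}
{'mtx': array([[392.38619253,   0.        , 320.58387042],
       [  0.        , 392.38619253, 233.11722732],
       [  0.        ,   0.        ,   1.        ]]), 'dist_coeffs': array([-0.0644934,  0.       ,  0.       ,  0.       ,  0.       ]), 'mount': array([[ 9.65112119e-04, -9.50354148e-01, -3.11168863e-01,
         8.41176572e+01],
       [ 9.99999534e-01,  9.19672975e-04,  2.92756290e-04,
         3.26863553e-01],
       [ 7.95143938e-06, -3.11169001e-01,  9.50354593e-01,
        -1.57054999e+02],
       [ 0.00000000e+00,  0.00000000e+00,  0.00000000e+00,
         1.00000000e+00]])}
```

View pics/top0.png

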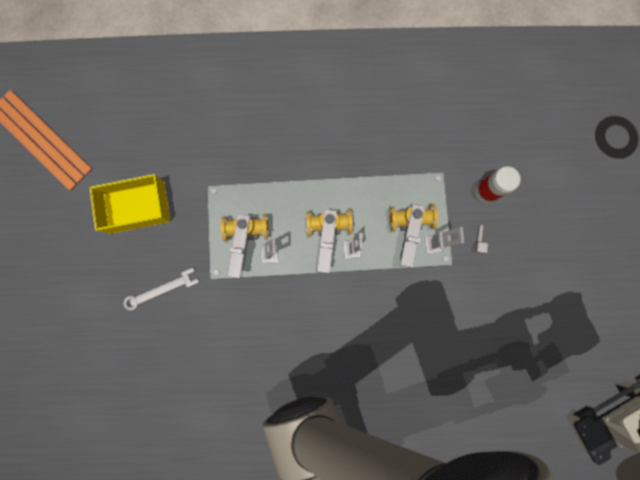

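View pics/scene0.png

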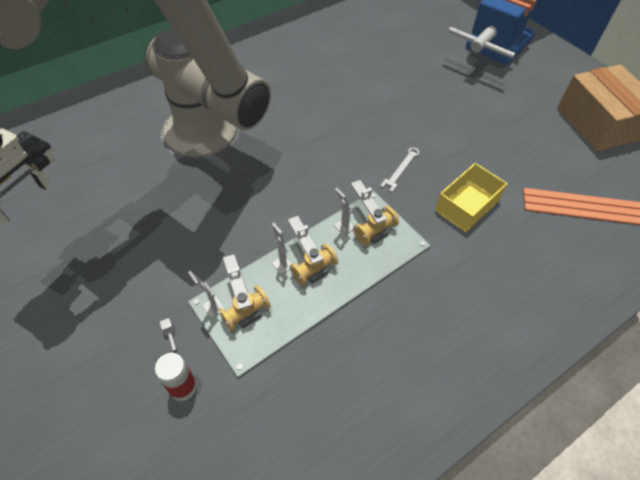

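Top view: board corners are at about (208,186), (444,174), (452,265) and (210,278), with the levers pointing image-down (-x). The pin head is at (482,246), with its shank pointing up (+x). The scene view agrees, with all three hasps upright.

```bash
cat > h.py <<'E'
import numpy as np, cv2
from scipy.spatial.transform import Rotation as Rn
from plant import *
def cam(name,obs=None):
    c=get_calibration(name)
    if name=="wrist":
        o=obs; T=np.eye(4);T[:3,:3]=Rn.from_euler("xyz",o["tcp_rot"]).as_matrix();T[:3,3]=o["tool_pos"]
        M=T@c["mount"];return c,M[:3,:3],M[:3,3]
    return c,Rn.from_euler("xyz",c["attitude"]).as_matrix(),c["position"]
def cast(name,uv,z,obs=None):
    c,R,p=cam(name,obs)
    n=cv2.undistortPoints(np.float64(uv).reshape(-1,1,2),c["mtx"],c["dist_coeffs"])[:,0]
    d=np.c_[n,np.ones(len(n))]@R.T
    return p+d*((z-p[2])/d[:,2])[:,None]
def proj(name,X,obs=None):
    c,R,p=cam(name,obs)
    Xc=(np.float64(X).reshape(-1,3)-p)@R
    return cv2.projectPoints(Xc,np.zeros(3),np.zeros(3),c["mtx"],c["dist_coeffs"])[0][:,0]
def board():
    B=np.load("board.npy");return B[:2],B[2]
def toW(b):  # board xy -> world xy
    o,a=board();c,s=np.cos(a),np.sin(a);b=np.float64(b);return o+b@np.array([[c,s],[-s,c]])
def toB(w):
    o,a=board();c,s=np.cos(a),np.sin(a);return (np.float64(w)-o)@np.array([[c,-s],[s,c]])
E
cat > m.py <<'E'
from h import *
for n in("top","scene"):
    im=cv2.imread(f"pics/{n}0.png");h=cv2.cvtColor(im,cv2.COLOR_BGR2HSV)
    m=((h[...,0]>50)&(h[...,0]<100)&(h[...,1]>8)&(h[...,1]<60)&(h[...,2]>110)).astype(np.uint8)
    m=cv2.morphologyEx(m,cv2.MORPH_OPEN,np.ones((3,3)))
    cs,_=cv2.findContours(m,cv2.RETR_EXTERNAL,cv2.CHAIN_APPROX_NONE)
    c=max(cs,key=cv2.contourArea);w=cast(n,c[:,0].astype(float),12)[:,:2]
    r=cv2.minAreaRect(w.astype(np.float32));print(n,cv2.contourArea(c),r)
    if n=="top":
        (cx,cy),(a,b),ang=r
        t=np.radians(ang); t=t if a<b else t+np.pi/2
        t=(t+np.pi/2)%np.pi-np.pi/2; np.save("board.npy",[cx,cy,t])
    # pin: bright low-sat blob
    x0,y0,x1,y1=(470,215,500,262) if n=="top" else(155,315,185,352)
    sub=h[y0:y1,x0:x1];mm=((sub[...,2]>140)&(sub[...,1]<60)).astype(np.uint8)
    k,l,st,ce=cv2.connectedComponentsWithStats(mm)
    for i in range(1,k):
        if st[i,4]>8:print(n,"blob",st[i]+[x0,y0,0,0,0],ce[i]+[x0,y0])
print(board())
for v in(190,0,-190):print(v,toW([0,v]),toW([-60,v-48]))
E
python3 m.py; python3 - <<'E'
import cv2
a=cv2.imread("pics/top0.png")[160:290,200:520];cv2.imwrite("pics/c0.png",cv2.resize(a,None,fx=2.5,fy=2.5,interpolation=2))
E
```

```text
top 12846.0 ((597.9627075195312, -3.958343505859375), (220.37350463867188, 558.772705078125), 1.8957514762878418)
top blob [478 225  10  28 143] [481.63636364 242.27972028]
scene 17882.5 ((616.828369140625, 92.37155151367188), (895.6446533203125, 353.2335205078125), 81.62628936767578)
scene blob [159 318  13  12 105] [165.11428571 323.33333333]
scene blob [169 333   7  17  60] [171.65       341.48333333]
(array([597.96270752,  -3.95834351]), np.float64(0.03308710506076595))
190 [591.67730454 185.93766411] [533.29803552 135.97907177]
0 [597.96270752  -3.95834351] [539.5834385  -53.91693585]
-190 [ 604.2481105  -193.85435112] [ 545.86884148 -243.81294346]
```

View pics/c0.png

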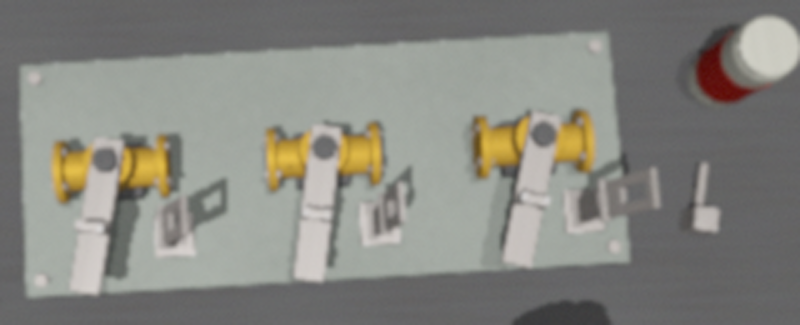

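The crop shows stems at (105,160), (325,147) and (543,133), and lever tips at (86,293), (309,281) and (517,265). The pin head top is at about (707,214), with the shank tip at (703,163).

```bash
python3 - <<'E'
from h import *
f=lambda P:np.array(P)/2.5+[200,160]
S=toB(cast("top",f([(105,160),(325,147),(543,133)]),97)[:,:2]);T=toB(cast("top",f([(86,293),(309,281),(517,265)]),92)[:,:2])
print(S.round(),T.round())
for i,v in enumerate((190,0,-190)):
    d=T[i]-[0,v];print(np.hypot(*d),np.arctan2(d[1],-d[0]))
P=cast("top",f([(707,212)]),36);Q=cast("top",f([(703,163)]),9)
print(P,Q,toB(P[:,:2]),toB(Q[:,:2]),np.arctan2(*(Q-P)[0,[1,0]]),np.hypot(*(Q-P)[0,:2]))
print("scene head",cast("scene",[(165.1,323)],36),cast("scene",[(174,349)],9))
print(toB(get_obs()["tool_pos"][:2]), toW([[-60,190+60],[-105,-190-6]]))
E
```

```text
[[   0.  189.]
 [  -0.   -1.]
 [   1. -190.]] [[-113.  211.]
 [-114.   20.]
 [-111. -159.]]
114.83793230795722 0.17962276710295552
115.89007918234076 0.171385839427343
115.69459675736121 0.2723625432434033
[[ 538.44624245 -354.19324578   36.        ]] [[ 587.54783175 -363.73910288    9.        ]] [[ -71.07003476 -348.07434055]] [[ -22.3111073  -359.23930596]] -0.19201516342201277 50.02089022726111
scene head [[ 532.50449683 -349.48322147   36.        ]] [[ 584.48737568 -359.76699044    9.        ]]
[-385.57967083 -456.21333182] [[ 529.72528013  243.91996031]
 [ 499.50406639 -203.32457933]]
```

```bash
cat >> h.py <<'E'
def plan(bx,by,z,n,yaw=None,wx=None):
    """rows for n equal steps from the measured pose to board (bx,by),z, tool yaw = board+pi/2"""
    o=get_obs();o0,a=board();y0=o["tcp_rot"][2];y1=a+np.pi/2 if yaw is None else yaw
    tgt=np.r_[toW([bx,by]) if wx is None else wx,z];D=(tgt-o["tool_pos"])/n;tw=(y1-y0)/n
    out=[]
    for i in range(n):
        p=y0+tw*i;R=Rn.from_euler("xyz",[np.pi,0,p]).as_matrix();out.append((R.T@D/25).round(2).tolist())
    print("twist/row",round(-np.degrees(tw)/5,3));print(out)
def where():
    o=get_obs();print("t",round(o["time"],2),"B",toB(o["tool_pos"][:2]).round(1),"z",round(o["tool_pos"][2],1),"yawB",round(o["tcp_rot"][2]-board()[1],3),"F",o["contact_force"].round(1),"w",round(o["grip_width"],1),o["finger_force"])
E
python3 -c "
from h import *
plan(-105,-195,180,15)"
```

```text
twist/row -0.882
[[0.97, -0.34, 0.12], [0.99, -0.26, 0.12], [1.01, -0.18, 0.12], [1.02, -0.11, 0.12], [1.02, -0.03, 0.12], [1.02, 0.05, 0.12], [1.01, 0.13, 0.12], [1.0, 0.21, 0.12], [0.98, 0.28, 0.12], [0.96, 0.36, 0.12], [0.93, 0.43, 0.12], [0.89, 0.5, 0.12], [0.85, 0.57, 0.12], [0.8, 0.63, 0.12], [0.75, 0.69, 0.12]]
```

Emit:
arm_command --gripper '[0,0,0,0,0]' --pt "0.97 -0.34 0" --pt "0.99 -0.26 0" --pt "1.0 -0.18 0" --pt "1.0 -0.11 0" --pt "1.0 -0.03 0" --twist '[-0.88,-0.88,-0.88,-0.88,-0.88]'

```text
time: 0.72
tool_pos: [318.0, -382.5, 226.4]
tcp_rot: [-3.141, -0.0, 0.835]
contact_force: [-1.5, -0.4, 0.5]
grip_width: 46.4
finger_force: 0.0
```

Emit:
arm_command --gripper '[0,0,0,0,0]' --pt "1.0 0.05 0.1" --pt "1.0 0.13 0.1" --pt "1.0 0.21 0.1" --pt "0.98 0.28 0.1" --pt "0.96 0.36 0.1" --twist '[-0.88,-0.88,-0.88,-0.88,-0.88]'

```text
time: 1.35
tool_pos: [408.0, -293.2, 213.8]
tcp_rot: [-3.141, -0.0, 1.219]
contact_force: [0.6, -0.4, 0.3]
grip_width: 1.1
finger_force: 0.0
```

Emit:
arm_command --gripper '[0,0,0,0,0]' --pt "0.93 0.43 0.1" --pt "0.89 0.5 0.2" --pt "0.85 0.57 0.2" --pt "0.8 0.63 0.2" --pt "0.75 0.69 0.2" --twist '[-0.88,-0.88,-0.88,-0.88,-0.88]'

```text
time: 1.98
tool_pos: [498.6, -203.3, 191.2]
tcp_rot: [-3.141, -0.0, 1.603]
contact_force: [0.1, -0.9, -0.0]
grip_width: 0.7
finger_force: 0.0
```

```bash
python3 -c "
from h import *
where();plan(-105,-195,80,5)"
```

```text
t 1.98 B [-105.9 -196. ] z 191.2 yawB 1.57 F [ 0.1 -0.9 -0. ] w 0.7 0.0
twist/row -0.001
[[0.01, 0.01, 0.89], [0.01, 0.01, 0.89], [0.01, 0.01, 0.89], [0.01, 0.01, 0.89], [0.01, 0.01, 0.89]]
```

Emit:
arm_command --gripper '[0,0,0,0,0]' --pt "0 0 0.9" --pt "0 0 0.9" --pt "0 0 0.9" --pt "0 0 0.9" --pt "0 0 0.85" --twist '[0,0,0,0,0]'

```text
time: 2.6
tool_pos: [498.0, -203.9, 79.4]
tcp_rot: [-3.141, -0.0, 1.601]
contact_force: [-0.4, 1.0, -0.1]
grip_width: 0.6
finger_force: 0.0
```

```bash
python3 - <<'E'
from h import *
where();p=None
for t in np.arange(.2,1.56,.1):
    r=100-25*min(1,(t-.2)/1.2);s,c=np.sin(t),np.cos(t);k=13+19*s+9.5*c
    q=np.array([-r*c-k*s,r*s-k*c]);print(round(t,2),q.round(1),None if p is None else ((q-p)/25).round(2)[::-1]);p=q
E
```

```text
t 2.6 B [-106.5 -196.5] z 79.4 yawB 1.568 F [-0.4  1.  -0.1] w 0.6 0.0
0.2 [-103.2   -5.7] None
0.3 [-101.7    2.5] [0.33 0.06]
0.4 [-99.6  10.5] [0.32 0.08]
0.5 [-96.9  18.2] [0.31 0.11]
0.6 [-93.5  25.7] [0.3  0.14]
0.7 [-89.5  32.8] [0.29 0.16]
0.8 [-84.8  39.6] [0.27 0.19]
0.9 [-79.6  45.9] [0.25 0.21]
1.0 [-73.7  51.7] [0.23 0.23]
1.1 [-67.4  56.9] [0.21 0.25]
1.2 [-60.5  61.4] [0.18 0.27]
1.3 [-53.2  65.2] [0.15 0.29]
1.4 [-45.6  68.2] [0.12 0.31]
1.5 [-37.8  72.5] [0.17 0.31]
```

Emit:
arm_command --gripper '[0,0,0,0,0]' --pt "0.2 0.08 0" --pt "0.2 0.08 0" --pt "0.2 0.08 0" --pt "0.2 0.08 0" --pt "0.2 0.08 0" --twist '[0,0,0,0,0]'

```text
time: 3.22
tool_pos: [507.4, -178.5, 80.9]
tcp_rot: [-3.141, 0.0, 1.601]
contact_force: [-4.9, -1.1, 2.6]
grip_width: 0.3
finger_force: 2.3
```

Emit:
arm_command --gripper '[0,0,0,0,0]' --pt "0.15 0.06 0" --pt "0.15 0.06 0" --pt "0.15 0.08 0" --pt "0.15 0.09 0" --pt "0.15 0.09 0" --twist '[0,0,0,0,0]'

```text
time: 3.85
tool_pos: [516.3, -159.3, 80.6]
tcp_rot: [-3.141, -0.0, 1.601]
contact_force: [-6.0, -0.6, 3.5]
grip_width: 0.4
finger_force: 2.7
```

```bash
python3 - <<'E'
from h import *
where()
a=capture("scene")[200:360,140:440,::-1];b=capture("wrist")[:,:,::-1]
cv2.imwrite("pics/c1.png",np.vstack([cv2.resize(a,(560,299)),cv2.resize(b,(400,300))] if 0 else [cv2.resize(a,(560,299)),cv2.copyMakeBorder(cv2.resize(b,(400,300)),0,0,0,160,0)]))
E
```

```text
t 3.85 B [ -86.7 -152.5] z 80.6 yawB 1.568 F [-6.  -0.6  3.5] w 0.4 2.723542330786586
```

View pics/c1.png

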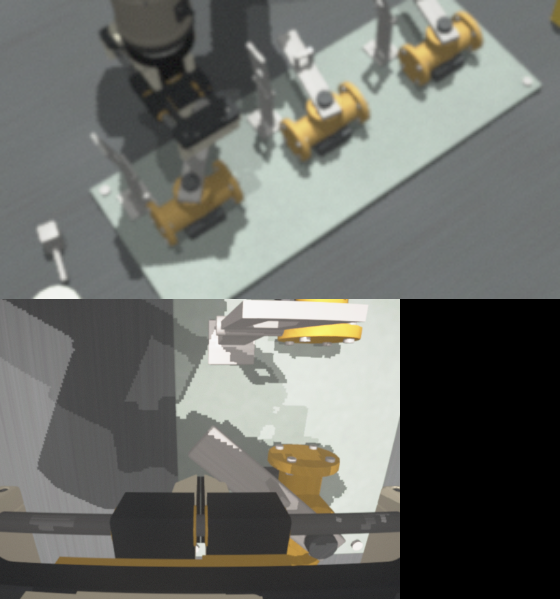

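The lever is following the closed fingers (wrist view, about 0.8 rad, with no binding so far). I'll keep pushing.

Emit:
arm_command --gripper '[0,0,0,0,0]' --pt "0.13 0.1 0" --pt "0.13 0.1 0" --pt "0.12 0.11 0" --pt "0.12 0.11 0" --pt "0.12 0.12 0" --twist '[0,0,0,0,0]'

```text
time: 4.58
tool_pos: [529.1, -143.3, 80.3]
tcp_rot: [-3.14, -0.001, 1.601]
contact_force: [-6.1, 0.5, 4.6]
grip_width: 0.3
finger_force: 2.8
```

Emit:
arm_command --gripper '[0,0,0,0,0]' --pt "0.1 0.14 0" --pt "0.1 0.14 0" --pt "0.09 0.15 0" --pt "0.08 0.16 0" --pt "0.08 0.16 0" --twist '[0,0,0,0,0]'

```text
time: 5.2
tool_pos: [547.4, -131.0, 80.2]
tcp_rot: [-3.14, -0.002, 1.601]
contact_force: [-5.7, 2.7, 3.9]
grip_width: 0.1
finger_force: 2.8
```

Emit:
arm_command --gripper '[0,0,0,0,0]' --pt "0.06 0.17 0" --pt "0.06 0.17 0" --pt "0.06 0.17 0" --pt "0.06 0.17 0" --pt "0.0 0.1 0" --twist '[0,0,0,0,0]'

```text
time: 5.82
tool_pos: [564.9, -124.4, 79.9]
tcp_rot: [-3.136, -0.002, 1.601]
contact_force: [-16.4, 1.1, 10.3]
grip_width: 0.5
finger_force: 9.6
```

```bash
python3 -c "
from h import *
where()"
```

```text
t 5.83 B [ -37.  -119.3] z 79.9 yawB 1.568 F [-16.4   1.1  10.3] w 0.5 9.635645055823261
```

Emit:
arm_command --gripper '[0,0,0,0,0]' --pt "0 -0.8 0" --pt "0 -0.8 -0.5" --pt "0 -0.2 -1" --pt "0 0 -1" --pt "0.5 0 -1" --twist '[0,0,0,0,0]'

```text
time: 6.45
tool_pos: [522.8, -114.6, 168.8]
tcp_rot: [3.139, 0.0, 1.599]
contact_force: [0.7, 0.1, -0.1]
grip_width: 0.4
finger_force: 0.0
```

```bash
python3 - <<'E'
from h import *
for v,n in((190,"L"),(0,"M"),(-190,"R")):
  for an in(1.65,1.75,1.85,1.95):
    P=[np.r_[toW([x,v-48+78*np.cos(an)]),94+78*np.sin(an)] for x in(-76,-44)]
    print(n,an,((proj("top",P)-[200,160])*2.5).round().tolist(), proj("scene",P).round().tolist())
where();plan(-104,-12,185,5)
E
```

```text
L 1.65 [[161.0, 236.0], [159.0, 196.0]] [[341.0, 183.0], [349.0, 192.0]]
L 1.75 [[171.0, 236.0], [169.0, 196.0]] [[338.0, 185.0], [347.0, 194.0]]
L 1.85 [[181.0, 236.0], [179.0, 196.0]] [[335.0, 187.0], [344.0, 196.0]]
L 1.95 [[191.0, 235.0], [189.0, 195.0]] [[333.0, 189.0], [341.0, 198.0]]
M 1.65 [[401.0, 222.0], [398.0, 182.0]] [[272.0, 223.0], [280.0, 233.0]]
M 1.75 [[411.0, 221.0], [408.0, 181.0]] [[269.0, 225.0], [277.0, 235.0]]
M 1.85 [[420.0, 221.0], [417.0, 181.0]] [[266.0, 227.0], [274.0, 237.0]]
M 1.95 [[429.0, 221.0], [426.0, 181.0]] [[263.0, 229.0], [271.0, 239.0]]
R 1.65 [[640.0, 207.0], [636.0, 168.0]] [[194.0, 268.0], [201.0, 279.0]]
R 1.75 [[649.0, 207.0], [645.0, 167.0]] [[190.0, 270.0], [198.0, 281.0]]
R 1.85 [[658.0, 207.0], [654.0, 167.0]] [[187.0, 272.0], [195.0, 284.0]]
R 1.95 [[666.0, 206.0], [662.0, 167.0]] [[184.0, 275.0], [192.0, 286.0]]
t 6.45 B [ -78.7 -108.1] z 168.8 yawB 1.566 F [ 0.7  0.1 -0.1] w 0.4 0.0
twist/row -0.01
[[0.77, -0.21, -0.13], [0.77, -0.2, -0.13], [0.77, -0.2, -0.13], [0.77, -0.2, -0.13], [0.77, -0.2, -0.13]]
```

Emit:
arm_command --gripper '[0,0,0,0,0]' --pt "0 -1.0 -0.7" --pt "0.95 0 0" --pt "1.0 0 0" --pt "1.0 0 0" --pt "0.95 0 0" --twist '[0,0,0,0,0]'

```text
time: 7.08
tool_pos: [494.8, -16.5, 185.6]
tcp_rot: [3.139, -0.001, 1.601]
contact_force: [0.0, -0.4, 0.4]
grip_width: 0.3
finger_force: 0.0
```

```bash
python3 - <<'E'
from h import *
where();plan(-104,-12,80,5)
E
```

```text
t 7.08 B [-103.5   -9.1] z 185.6 yawB 1.568 F [ 0.  -0.4  0.4] w 0.3 0.0
twist/row -0.008
[[-0.02, -0.0, 0.84], [-0.02, -0.0, 0.84], [-0.02, -0.0, 0.84], [-0.02, -0.0, 0.84], [-0.02, -0.0, 0.84]]
```

Emit:
arm_command --gripper '[0,0,0,0,0]' --pt "-0.1 0 0.84" --pt "0 0 0.84" --pt "0 0 0.84" --pt "0 0 0.84" --pt "0 0 0.84" --twist '[0,0,0,0,0]'

```text
time: 7.7
tool_pos: [495.1, -19.8, 79.8]
tcp_rot: [3.139, -0.0, 1.6]
contact_force: [-0.9, -0.3, 0.5]
grip_width: 0.3
finger_force: 0.0
```

Emit:
arm_command --gripper '[0,0,0,0,0]' --pt "0.2 0.05 0" --pt "0.2 0.05 0" --pt "0.2 0.05 0" --pt "0.2 0.07 0" --pt "0.2 0.07 0" --twist '[0,0,0,0,0]'

```text
time: 8.32
tool_pos: [500.6, 5.4, 80.9]
tcp_rot: [3.141, 0.0, 1.601]
contact_force: [-2.6, -2.1, 0.9]
grip_width: 0.3
finger_force: 1.6
```

```bash
python3 - <<'E'
from h import *
where()
E
```

```text
t 8.32 B [-97.   12.6] z 80.9 yawB 1.568 F [-2.6 -2.1  0.9] w 0.3 1.6049695399124175
```

Emit:
arm_command --gripper '[0,0,0,0,0]' --pt "0.15 0.05 0" --pt "0.15 0.05 0" --pt "0.15 0.06 0" --pt "0.15 0.07 0" --pt "0.15 0.08 0" --twist '[0,0,0,0,0]'

```text
time: 8.95
tool_pos: [507.7, 24.3, 80.5]
tcp_rot: [-3.141, -0.0, 1.601]
contact_force: [-4.4, -0.7, 2.9]
grip_width: 0.4
finger_force: 2.0
```

Emit:
arm_command --gripper '[0,0,0,0,0]' --pt "0.13 0.09 0" --pt "0.13 0.1 0" --pt "0.12 0.11 0" --pt "0.12 0.11 0" --pt "0.12 0.11 0" --twist '[0,0,0,0,0]'

```text
time: 9.57
tool_pos: [518.2, 39.6, 80.0]
tcp_rot: [-3.136, 0.001, 1.601]
contact_force: [-11.5, -5.2, 6.0]
grip_width: -0.1
finger_force: 6.7
```

```bash
python3 - <<'E'
from h import *
where()
E
```

```text
t 9.57 B [-78.3  46.2] z 80.0 yawB 1.568 F [-11.5  -5.2   6. ] w -0.1 6.7424991354346275
```

Emit:
arm_command --gripper '[0,0,0,0,0]' --pt "0.1 0.1 0" --pt "0.1 0.1 0" --pt "0.0 0.0 0" --pt "0.0 0.0 0" --pt "0 0 0" --twist '[0,0,0,0,0]'

```text
time: 10.2
tool_pos: [521.8, 43.9, 79.8]
tcp_rot: [-3.134, 0.002, 1.601]
contact_force: [-13.6, -7.5, 8.2]
grip_width: 0.0
finger_force: 8.8
```

```bash
python3 - <<'E'
from h import *
where()
E
```

```text
t 10.2 B [-74.6  50.3] z 79.8 yawB 1.568 F [-13.6  -7.5   8.2] w 0.0 8.765600826591253
```

```bash
python3 - <<'E'
from h import *
b=capture("wrist")[:,:,::-1];a=capture("scene")[200:320,200:400,::-1]
cv2.imwrite("pics/c2.png",np.hstack([cv2.resize(a,(400,300)),cv2.resize(b,(400,300))]))
cv2.imwrite("pics/w2.png",b)
E
```

```text
(no output)
```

View pics/c2.png

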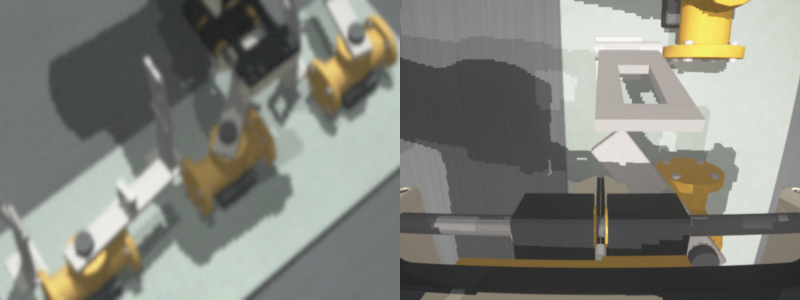

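Emit:
arm_command --gripper '[0,0,0,0,0]' --pt "0.05 0.12 0" --pt "0.05 0.12 0" --pt "0.0 0.0 0" --pt "0.0 0.0 0" --pt "0 0 0" --twist '[0,0,0,0,0]'

```text
time: 10.92
tool_pos: [524.7, 46.7, 79.4]
tcp_rot: [-3.127, 0.002, 1.602]
contact_force: [-23.4, -7.9, 14.4]
grip_width: 0.1
finger_force: 13.4
```

```bash
python3 - <<'E'
from h import *
where()
b=capture("wrist")[:,:,::-1];cv2.imwrite("pics/w3.png",b)
E
```

```text
t 10.93 B [-71.5  53. ] z 79.4 yawB 1.569 F [-23.4  -7.9  14.4] w 0.1 13.369662277400494
```

The force reached 28 N with almost no travel, so the middle valve binds at about 0.9 rad. In the picture its lever is stopped short, with the pointed end at (625,150). Next I'll open the left valve.

Emit:
arm_command --gripper '[0,0,0,0,0]' --pt "-0.3 -0.7 0" --pt "0 -0.7 -0.8" --pt "0 0 -1" --pt "0 0 -1" --pt "0 0 -1" --twist '[0,0,0,0,0]'

```text
time: 11.6
tool_pos: [497.4, 39.3, 176.5]
tcp_rot: [3.139, -0.0, 1.601]
contact_force: [0.3, 0.3, -1.0]
grip_width: 0.6
finger_force: 0.0
```

Emit:
arm_command --gripper '[0,0,0,0,0]' --pt "1 0 -0.5" --pt "1 0 0" --pt "1 0 0" --pt "1 0 0" --pt "1 0 0" --twist '[0,0,0,0,0]'

```text
time: 12.22
tool_pos: [493.5, 165.4, 188.1]
tcp_rot: [3.139, -0.001, 1.601]
contact_force: [-0.6, -0.5, 0.3]
grip_width: 0.7
finger_force: 0.0
```

```bash
python3 - <<'E'
from h import *
where();plan(-104,177,80,5)
E
```

```text
t 12.22 B [-98.8 172.7] z 188.1 yawB 1.567 F [-0.6 -0.5  0.3] w 0.7 0.0
twist/row -0.008
[[0.03, -0.04, 0.86], [0.03, -0.04, 0.86], [0.03, -0.04, 0.86], [0.03, -0.04, 0.86], [0.03, -0.04, 0.86]]
```

Emit:
arm_command --gripper '[0,0,0,0,0]' --pt "0.15 -0.2 0.86" --pt "0 0 0.86" --pt "0 0 0.86" --pt "0 0 0.86" --pt "0 0 0.86" --twist '[0,0,0,0,0]'

```text
time: 12.85
tool_pos: [488.6, 168.2, 79.9]
tcp_rot: [3.139, -0.001, 1.601]
contact_force: [-0.8, -0.2, 0.4]
grip_width: 0.4
finger_force: 0.0
```

Emit:
arm_command --gripper '[0,0,0,0,0]' --pt "0.2 0.05 0" --pt "0.2 0.05 0" --pt "0.2 0.06 0" --pt "0.2 0.07 0" --pt "0.2 0.07 0" --twist '[0,0,0,0,0]'

```text
time: 13.48
tool_pos: [494.3, 193.3, 80.8]
tcp_rot: [3.141, 0.0, 1.601]
contact_force: [-2.4, -1.2, 1.6]
grip_width: 0.5
finger_force: 1.0
```

Emit:
arm_command --gripper '[0,0,0,0,0]' --pt "0.18 0.07 0" --pt "0.18 0.07 0" --pt "0.17 0.08 0" --pt "0.16 0.1 0" --pt "0.16 0.1 0" --twist '[0,0,0,0,0]'

```text
time: 14.1
tool_pos: [504.1, 214.8, 80.4]
tcp_rot: [-3.141, 0.0, 1.601]
contact_force: [-2.9, -0.4, 0.8]
grip_width: 0.2
finger_force: 1.1
```

```bash
python3 - <<'E'
from h import *
where()
E
```

```text
t 14.1 B [-86.6 221.7] z 80.4 yawB 1.568 F [-2.9 -0.4  0.8] w 0.2 1.088079339824617
```

Emit:
arm_command --gripper '[0,0,0,0,0]' --pt "0.16 0.09 0" --pt "0.16 0.1 0" --pt "0.16 0.1 0" --pt "0.15 0.11 0" --pt "0.15 0.11 0" --twist '[0,0,0,0,0]'

```text
time: 14.72
tool_pos: [516.7, 234.5, 80.5]
tcp_rot: [3.141, 0.0, 1.601]
contact_force: [-0.6, -2.4, 0.5]
grip_width: 0.2
finger_force: 0.8
```

Emit:
arm_command --gripper '[0,0,0,0,0]' --pt "0.12 0.15 0" --pt "0.12 0.16 0" --pt "0.11 0.16 0" --pt "0.1 0.17 0" --pt "0.1 0.18 0" --twist '[0,0,0,0,0]'

```text
time: 15.35
tool_pos: [536.4, 249.1, 80.4]
tcp_rot: [-3.141, -0.0, 1.601]
contact_force: [-1.4, 1.3, 0.7]
grip_width: 0.2
finger_force: 1.1
```

```bash
python3 - <<'E'
from h import *
where()
E
```

```text
t 15.35 B [-53.2 254.9] z 80.4 yawB 1.568 F [-1.4  1.3  0.7] w 0.2 1.0891154583077878
```

Emit:
arm_command --gripper '[0,0,0,0,0]' --pt "0.08 0.16 0" --pt "0.07 0.16 0" --pt "0.06 0.16 0" --pt "0.05 0.16 0" --pt "0.0 0.1 0" --twist '[0,0,0,0,0]'

```text
time: 15.98
tool_pos: [552.9, 255.9, 80.2]
tcp_rot: [-3.137, 0.0, 1.601]
contact_force: [-13.8, 1.3, 7.6]
grip_width: 0.2
finger_force: 7.1
```

```bash
python3 - <<'E'
from h import *
where()
E
```

```text
t 15.97 B [-36.4 261.2] z 80.2 yawB 1.568 F [-13.8   1.3   7.6] w 0.2 7.1239275312109385
```

Emit:
arm_command --gripper '[0,0,0,0,0]' --pt "0 -0.8 0" --pt "0 -0.6 -1" --pt "0 0 -1" --pt "0 0 -1" --pt "0 0 -1" --twist '[0,0,0,0,0]'

```text
time: 16.6
tool_pos: [520.2, 254.5, 181.4]
tcp_rot: [3.14, 0.0, 1.601]
contact_force: [0.7, -0.0, -0.4]
grip_width: 0.6
finger_force: 0.0
```

Emit:
arm_command --gripper '[0,0,0,0,0]' --pt "-0.5 0.5 -0.5" --pt "-1 0.5 0" --pt "-1 0.5 0" --pt "-1 0.5 0" --pt "-1 0.4 0" --twist '[0,0,0,0,0]'

```text
time: 17.23
tool_pos: [584.0, 142.9, 193.0]
tcp_rot: [3.14, 0.0, 1.6]
contact_force: [-0.2, 0.0, -0.7]
grip_width: 0.8
finger_force: 0.0
```

Emit:
arm_command --gripper '[0,0,0,0,0]' --pt "-1 0 0" --pt "-1 0 0" --pt "-0.9 0 0" --pt "0 0 0.7" --pt "0 0 0.7" --twist '[0,0,0,0,0]'

```text
time: 17.85
tool_pos: [585.8, 70.7, 157.8]
tcp_rot: [3.14, 0.001, 1.6]
contact_force: [0.9, 0.6, -0.4]
grip_width: 0.3
finger_force: 0.0
```

```bash
python3 - <<'E'
from h import *
where();p=None
for t in np.arange(1,-.09,-.1):
    r=65+30*(1-t);s,c=np.sin(t),np.cos(t);k=13+19*abs(s)+9.5*c
    q=np.array([-r*c+k*s,r*s+k*c]);print(round(t,2),q.round(1),None if p is None else ((q-p)/25).round(2)[::-1]);p=q
plan(-11,75,80,5)
E
```

```text
t 17.85 B [-9.7 75.1] z 157.8 yawB 1.567 F [ 0.9  0.6 -0.4] w 0.3 0.0
1.0 [-6.4 73.1] None
0.9 [-15.8  74.3] [ 0.05 -0.38]
0.8 [-25.6  74.1] [-0.01 -0.39]
0.7 [-35.7  72.5] [-0.06 -0.4 ]
0.6 [-45.7  69.5] [-0.12 -0.4 ]
0.5 [-55.6  65.1] [-0.18 -0.4 ]
0.4 [-65.1  59.2] [-0.24 -0.38]
0.3 [-74.   51.9] [-0.29 -0.36]
0.2 [-82.   43.2] [-0.34 -0.32]
0.1 [-89.1  33.4] [-0.39 -0.28]
0.0 [-95.   22.5] [-0.44 -0.24]
twist/row -0.01
[[-0.0, -0.01, 0.62], [-0.0, -0.01, 0.62], [-0.0, -0.01, 0.62], [-0.0, -0.01, 0.62], [-0.0, -0.01, 0.62]]
```

Emit:
arm_command --gripper '[0,0,0,0,0]' --pt "0.15 0.25 0.6" --pt "0 0 0.6" --pt "0 0 0.6" --pt "0 0 0.65" --pt "0 0 0.65" --twist '[0,0,0,0,0]'

```text
time: 18.48
tool_pos: [591.2, 75.5, 79.4]
tcp_rot: [-3.142, 0.0, 1.601]
contact_force: [0.0, -0.3, 0.8]
grip_width: 0.4
finger_force: 0.0
```

Emit:
arm_command --gripper '[0,0,0,0,0]' --pt "-0.05 -0.25 0" --pt "-0.05 -0.25 0" --pt "0 -0.25 0" --pt "-0.05 -0.25 0" --pt "-0.05 -0.25 0" --twist '[0,0,0,0,0]'

```text
time: 19.1
tool_pos: [560.3, 69.5, 81.0]
tcp_rot: [3.14, 0.0, 1.601]
contact_force: [1.8, 0.2, 1.1]
grip_width: 0.4
finger_force: 1.1
```

```bash
python3 - <<'E'
from h import *
where()
E
```

```text
t 19.1 B [-35.2  74.7] z 81.0 yawB 1.568 F [1.8 0.2 1.1] w 0.4 1.0610570339486003
```

Emit:
arm_command --gripper '[0,0,0,0,0]' --pt "-0.05 -0.17 0" --pt "-0.06 -0.17 0" --pt "-0.08 -0.17 0" --pt "-0.09 -0.16 0" --pt "-0.09 -0.16 0" --twist '[0,0,0,0,0]'

```text
time: 19.73
tool_pos: [539.3, 59.6, 80.4]
tcp_rot: [-3.141, 0.0, 1.601]
contact_force: [1.9, 0.1, 1.6]
grip_width: 0.8
finger_force: 1.2
```

Emit:
arm_command --gripper '[0,0,0,0,0]' --pt "-0.1 -0.16 0" --pt "-0.1 -0.16 0" --pt "-0.11 -0.15 0" --pt "-0.12 -0.14 0" --pt "-0.12 -0.14 0" --twist '[0,0,0,0,0]'

```text
time: 20.35
tool_pos: [521.0, 45.3, 80.4]
tcp_rot: [-3.141, -0.0, 1.601]
contact_force: [1.5, 0.9, 0.2]
grip_width: 0.3
finger_force: 1.0
```

Emit:
arm_command --gripper '[0,0,0,0,0]' --pt "-0.14 -0.13 0" --pt "-0.14 -0.13 0" --pt "-0.15 -0.12 0" --pt "-0.15 -0.11 0" --pt "-0.15 -0.11 0" --twist '[0,0,0,0,0]'

```text
time: 20.98
tool_pos: [506.6, 26.5, 80.4]
tcp_rot: [-3.141, 0.0, 1.601]
contact_force: [1.1, 1.8, 0.4]
grip_width: 0.4
finger_force: 0.9
```

```bash
python3 - <<'E'
from h import *
where()
E
```

```text
t 20.98 B [-90.3  33.5] z 80.4 yawB 1.568 F [1.1 1.8 0.4] w 0.4 0.9036185666627716
```

Emit:
arm_command --gripper '[0,0,0,0,0]' --pt "-0.12 -0.05 0" --pt "-0.12 -0.05 0" --pt "-0.1 -0.03 0" --pt "-0.08 0 0" --pt "-0.05 0 0" --twist '[0,0,0,0,0]'

```text
time: 21.6
tool_pos: [503.9, 17.7, 80.4]
tcp_rot: [3.142, -0.005, 1.6]
contact_force: [2.7, 20.1, 2.0]
grip_width: 0.1
finger_force: 9.9
```

```bash
python3 - <<'E'
from h import *
where()
E
```

```text
t 21.6 B [-93.3  24.8] z 80.4 yawB 1.566 F [ 2.7 20.1  2. ] w 0.1 9.912264347076416
```

Emit:
arm_command --gripper '[0,0,0,0,0]' --pt "0.4 0 0" --pt "0 0 -1" --pt "0 0 -1" --pt "0 0 -1" --pt "0 0 -1" --twist '[0,0,0,0,0]'

```text
time: 22.22
tool_pos: [503.2, 24.6, 181.1]
tcp_rot: [-3.14, 0.001, 1.601]
contact_force: [-0.2, 0.3, 0.0]
grip_width: 0.6
finger_force: 0.0
```

Emit:
arm_command --gripper '[0,0,0,0,0]' --pt "-1 0.27 -0.6" --pt "-1 0.27 0" --pt "-1 0.27 0" --pt "-1 0.27 0" --pt "-1 0.27 0" --twist '[0,0,0,0,0]'

```text
time: 22.85
tool_pos: [540.8, -100.1, 195.2]
tcp_rot: [-3.14, 0.001, 1.601]
contact_force: [-0.3, -0.7, 0.5]
grip_width: 0.3
finger_force: 0.0
```

```bash
python3 - <<'E'
from h import *
where()
E
```

```text
t 22.85 B [-60.3 -94.2] z 195.2 yawB 1.568 F [-0.3 -0.7  0.5] w 0.3 0.0
```

Emit:
arm_command --gripper '[0,0,0,0,0]' --pt "0 0 0.9" --pt "0 0 0.9" --pt "0.45 0 0" --pt "0.45 0 0" --pt "0.5 0 0" --twist '[0,0,0,0,0]'

```text
time: 23.48
tool_pos: [540.6, -63.1, 151.6]
tcp_rot: [3.14, 0.001, 1.601]
contact_force: [0.4, -0.9, 0.8]
grip_width: 0.0
finger_force: 0.3
```

Emit:
arm_command --gripper '[0,0,0,0,0]' --pt "0.4 0 0.2" --pt "0.3 0 0.3" --pt "0.2 0 0.3" --pt "0.06 0 0.35" --pt "0.06 0 0.3" --twist '[0,0,0,0,0]'

```text
time: 24.1
tool_pos: [539.3, -38.4, 113.5]
tcp_rot: [-3.141, -0.001, 1.6]
contact_force: [0.9, 1.7, 3.0]
grip_width: 0.3
finger_force: 1.4
```

```bash
python3 - <<'E'
from h import *
where()
E
```

```text
t 24.1 B [-59.8 -32.5] z 113.5 yawB 1.567 F [0.9 1.7 3. ] w 0.3 1.3802144711371511
```

Emit:
arm_command --gripper '[0,0,0,0,0]' --pt "0.08 0 0.2" --pt "0.08 0 0.2" --pt "0 0 0.2" --pt "0 0 0.15" --pt "0 0 0.1" --twist '[0,0,0,0,0]'

```text
time: 24.72
tool_pos: [539.4, -34.7, 95.8]
tcp_rot: [3.14, 0.001, 1.601]
contact_force: [-13.0, 2.6, 39.2]
grip_width: 0.2
finger_force: 19.4
```

```bash
python3 - <<'E'
from h import *
where()
E
```

```text
t 24.73 B [-59.6 -28.7] z 95.8 yawB 1.568 F [-13.    2.6  39.2] w 0.2 19.374946486204863
```

Emit:
arm_command --gripper '[0,0,0,0,0]' --pt "0 0 -1" --pt "0 0 -1" --pt "0 0 -1" --pt "0 0 -1" --pt "-0.5 0 -0.5" --twist '[0,0,0,0,0]'

```text
time: 25.35
tool_pos: [540.1, -47.2, 206.7]
tcp_rot: [3.14, 0.001, 1.602]
contact_force: [-0.1, -0.5, 0.4]
grip_width: 0.5
finger_force: 0.0
```

Emit:
arm_command --gripper '[0,0,0,0,0]' --pt "-1 -0.04 0" --pt "-1 -0.04 0" --pt "-1 -0.04 0" --pt "-1 -0.04 0" --pt "-1 -0.04 0" --twist '[0,0,0,0,0]'

```text
time: 25.98
tool_pos: [537.9, -173.8, 204.7]
tcp_rot: [-3.14, -0.0, 1.6]
contact_force: [-0.4, -0.3, -0.5]
grip_width: 0.5
finger_force: 0.0
```

Emit:
arm_command --gripper '[60,60,60,60,60]' --pt "-1 -0.04 0" --pt "-1 -0.04 0" --pt "-1 -0.04 0" --pt "-1 -0.04 0" --pt "-1 -0.04 0" --twist '[0,0,0,0.5,0.5]'

```text
time: 26.6
tool_pos: [535.9, -298.9, 205.3]
tcp_rot: [-3.141, 0.0, 1.51]
contact_force: [-0.2, -0.9, 0.7]
grip_width: 45.6
finger_force: 0.0
```

Emit:
arm_command --gripper '[60,60,60,60,60]' --pt "-1 -0.1 0" --pt "-0.8 -0.1 0" --pt "0 0 0" --pt "0 0 0" --pt "0 0 0" --twist '[0.75,0.75,0,0,0]'

```text
time: 27.22
tool_pos: [527.4, -340.7, 205.7]
tcp_rot: [3.141, -0.0, 1.384]
contact_force: [-0.8, 0.3, -0.2]
grip_width: 60.0
finger_force: 0.0
```

```bash
python3 - <<'E'
from h import *
where();o=get_obs();b=capture("wrist")[:,:,::-1];np.save("o4.npy",o,allow_pickle=True)
cv2.imwrite("pics/w4.png",b);t=capture("top")[:,:,::-1];cv2.imwrite("pics/t4.png",t)
cv2.imwrite("pics/c4.png",np.hstack([b[:,80:560],cv2.resize(t[170:290,200:280+0],(320,480))])if 0 else np.hstack([b[0:480,:][:,100:500],cv2.copyMakeBorder(cv2.resize(t[160:290,200:460],(400,200)),0,280,0,0,0)]))
E
```

```text
t 27.23 B [ -81.6 -334.2] z 205.7 yawB 1.351 F [-0.8  0.3 -0.2] w 60.0 0.0
```

View pics/c4.png

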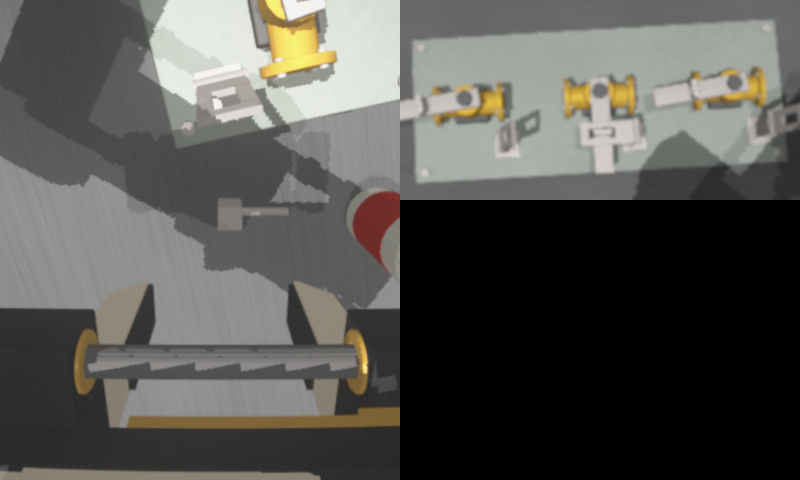

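The top view confirms the left and right levers are open, and the middle lever is closed with its hasp flat. In the wrist view the pin head spans (318–343, 198–230) full-frame, with the shank running to (388,211).

```bash
python3 - <<'E'
from h import *
o=np.load("o4.npy",allow_pickle=True).item()
b=cv2.imread("pics/w4.png");print(b[190:240:3,328].tolist());print(b[224,310:350:3].tolist())
g=cv2.cvtColor(b,cv2.COLOR_BGR2GRAY)
print("shank row profile",[ (u,g[200:222,u].tolist()) for u in(360,380)])
print("tip",g[211,376:396].tolist())
H=cast("wrist",[(330.5,217)],36,o)[0];A=cast("wrist",[(350,211),(388,211)],9,o)
print(H,A,np.arctan2(*(A[1]-A[0])[[1,0]]))
print(np.hypot(*(A[1]-H)[:2]))
E
```

```text
[[75, 74, 74], [73, 73, 72], [75, 76, 76], [107, 109, 111], [109, 112, 115], [108, 112, 115], [120, 123, 127], [121, 124, 128], [123, 126, 130], [118, 123, 127], [121, 124, 127], [122, 127, 131], [120, 123, 127], [113, 116, 121], [92, 92, 91], [95, 94, 94], [93, 94, 92]]
[[78, 77, 76], [75, 73, 74], [78, 76, 76], [114, 118, 122], [116, 121, 126], [117, 121, 126], [123, 126, 131], [122, 127, 130], [122, 124, 128], [122, 124, 130], [122, 123, 130], [79, 80, 81], [82, 80, 80], [91, 92, 91]]
shank row profile [(360, [74, 72, 75, 72, 74, 75, 82, 101, 113, 124, 129, 130, 135, 131, 124, 110, 96, 91, 92, 92, 92, 92]), (380, [127, 123, 112, 84, 75, 76, 81, 96, 116, 120, 121, 125, 123, 121, 116, 107, 94, 92, 90, 91, 90, 91])]
tip [126, 127, 127, 125, 125, 124, 125, 127, 124, 123, 126, 121, 108, 91, 87, 90, 91, 91, 93, 91]
[ 534.05506519 -350.21521908   36.        ] [[ 552.23451514 -355.4796149     9.        ]
 [ 587.13597198 -362.01234364    9.        ]] -0.18503531341372706
54.37604999415504
```

```bash
python3 - <<'E'
from h import *
im=cv2.imread("pics/top0.png");h=cv2.cvtColor(im,cv2.COLOR_BGR2HSV).astype(int)
s=h[150:215,465:530];w=((s[...,2]>165)&(s[...,1]<50)).astype(np.uint8)
k,l,st,ce=cv2.connectedComponentsWithStats(w);i=1+np.argmax(st[1:,4]);print(st[i],ce[i]+[465,150])
print("top",cast("top",[ce[i]+[465,150]],130))
r=((s[...,2]>60)&(s[...,1]>140)).astype(np.uint8);ys,xs=np.nonzero(r);print(xs.min()+465,xs.max()+465,ys.min()+150,ys.max()+150)
c=proj("top",[[650,-400,0],[650,-400,130]]);print(c)
E
```

```text
[ 31  17  24  24 454] [507.5        178.40969163]
top [[ 668.95428938 -383.27260799  130.        ]]
479 499 177 200
[[492.92386128 199.54616539]
 [516.02086901 186.95649554]]
```

The can is about 15 mm clear of the gripper body, but the wrist camera would sit over the right valve's leaning hasp when I reach down to the pin. I'll first swing that hasp down, since its lever is open. That clears room to grip the pin head across its sides.

```bash
python3 - <<'E'
from h import *
plan(-60,-296,165,5)
E
```

```text
twist/row -0.504
[[0.34, 0.1, 0.33], [0.33, 0.12, 0.33], [0.33, 0.13, 0.33], [0.32, 0.15, 0.33], [0.31, 0.16, 0.33]]
```

Emit:
arm_command --gripper '[0,0,0,0,0]' --pt "0.34 0.1 0.3" --pt "0.33 0.12 0.3" --pt "0.33 0.13 0.3" --pt "0.32 0.15 0.3" --pt "0.31 0.16 0.3" --twist '[-0.5,-0.5,-0.5,-0.5,-0.5]'

```text
time: 27.95
tool_pos: [548.0, -301.9, 167.4]
tcp_rot: [-3.141, -0.0, 1.604]
contact_force: [-0.1, 0.6, -0.3]
grip_width: 14.6
finger_force: 0.0
```

Emit:
arm_command --gripper '[0,0,0,0,0]' --pt "0 0 0.7" --pt "0.45 0 0" --pt "0.45 0 0" --pt "0.5 0 0" --pt "0.5 0 0" --twist '[0,0,0,0,0]'

```text
time: 28.58
tool_pos: [546.6, -254.3, 151.2]
tcp_rot: [3.14, 0.001, 1.601]
contact_force: [-0.3, -0.4, 0.2]
grip_width: 0.5
finger_force: 0.3
```

Emit:
arm_command --gripper '[0,0,0,0,0]' --pt "0.4 0 0.2" --pt "0.3 0 0.3" --pt "0.2 0 0.3" --pt "0.06 0 0.35" --pt "0.06 0 0.3" --twist '[0,0,0,0,0]'

```text
time: 29.2
tool_pos: [545.5, -229.2, 113.5]
tcp_rot: [-3.141, -0.001, 1.6]
contact_force: [0.3, 1.3, 3.0]
grip_width: 0.5
finger_force: 1.3
```

```bash
python3 - <<'E'
from h import *
where()
E
```

```text
t 29.2 B [ -59.9 -223.4] z 113.5 yawB 1.567 F [0.3 1.3 3. ] w 0.5 1.3286416791379452
```

Emit:
arm_command --gripper '[0,0,0,50,50]' --pt "0.08 0 0.2" --pt "0.08 0 0.2" --pt "0 0 -1" --pt "0 0 -1" --pt "0 0 -1" --twist '[0,0,0,1,1]'

```text
time: 29.82
tool_pos: [545.3, -225.8, 179.7]
tcp_rot: [-3.141, 0.0, 1.423]
contact_force: [0.5, -0.4, -0.7]
grip_width: 15.7
finger_force: 0.0
```

```bash
python3 - <<'E'
from h import *
where();plan(0,0,120,19,yaw=-.187,wx=[534,-351])
E
```

```text
t 29.82 B [ -59.9 -220. ] z 179.7 yawB 1.39 F [ 0.5 -0.4 -0.7] w 15.7 0.0
twist/row 0.971
[[-0.26, 0.02, 0.13], [-0.26, 0.04, 0.13], [-0.26, 0.06, 0.13], [-0.25, 0.08, 0.13], [-0.24, 0.1, 0.13], [-0.23, 0.12, 0.13], [-0.22, 0.14, 0.13], [-0.21, 0.16, 0.13], [-0.2, 0.18, 0.13], [-0.18, 0.19, 0.13], [-0.16, 0.21, 0.13], [-0.15, 0.22, 0.13], [-0.13, 0.23, 0.13], [-0.11, 0.24, 0.13], [-0.09, 0.25, 0.13], [-0.06, 0.26, 0.13], [-0.04, 0.26, 0.13], [-0.02, 0.26, 0.13], [0.0, 0.26, 0.13]]
```

Emit:
arm_command --gripper '[50,50,50,50,50]' --pt "-0.26 0.02 0" --pt "-0.26 0.04 0" --pt "-0.26 0.06 0" --pt "-0.25 0.08 0" --pt "-0.24 0.1 0" --twist '[0.97,0.97,0.97,0.97,0.97]'

```text
time: 30.45
tool_pos: [542.6, -258.7, 178.9]
tcp_rot: [-3.142, 0.0, 1.0]
contact_force: [0.2, -0.0, -0.4]
grip_width: 50.0
finger_force: 0.0
```

Emit:
arm_command --gripper '[50,50,50,50,50]' --pt "-0.23 0.12 0" --pt "-0.22 0.14 0" --pt "-0.21 0.16 0" --pt "-0.2 0.18 0" --pt "-0.18 0.19 0" --twist '[0.97,0.97,0.97,0.97,0.97]'

```text
time: 31.08
tool_pos: [539.7, -291.5, 178.9]
tcp_rot: [3.142, 0.0, 0.577]
contact_force: [-0.6, -0.1, -0.2]
grip_width: 49.7
finger_force: 0.0
```

Emit:
arm_command --gripper '[50,50,50,50,50]' --pt "-0.16 0.21 0" --pt "-0.15 0.22 0" --pt "-0.13 0.23 0" --pt "-0.11 0.24 0" --pt "-0.09 0.25 0" --twist '[0.97,0.97,0.97,0.97,0.97]'

```text
time: 31.7
tool_pos: [536.5, -324.4, 178.9]
tcp_rot: [3.141, 0.0, 0.154]
contact_force: [0.0, -0.7, -0.3]
grip_width: 50.4
finger_force: 0.0
```

Emit:
arm_command --gripper '[50,50,50,50,50]' --pt "-0.06 0.26 0" --pt "-0.04 0.26 0" --pt "-0.02 0.26 0" --pt "0 0.26 0" --pt "0 0 0" --twist '[0.97,0.97,0.97,0.97,0]'

```text
time: 32.33
tool_pos: [534.2, -350.7, 178.9]
tcp_rot: [3.141, 0.0, -0.182]
contact_force: [-0.2, 0.2, 1.0]
grip_width: 50.2
finger_force: 0.0
```

```bash
python3 - <<'E'
from h import *
where();print(get_obs()["joint_positions"].round(2),get_obs()["tool_pos"]);plan(0,0,8,10,yaw=-.187,wx=[534,-351])
o=get_obs();b=capture("wrist")[:,:,::-1];np.save("o5.npy",o,allow_pickle=True);cv2.imwrite("pics/w5.png",b)
X=[[534,-351,36],[534,-351,0],[588,-361,9]];print(proj("wrist",X,o))
E
```

```text
t 32.33 B [ -75.2 -344.4] z 178.9 yawB -0.215 F [-0.2  0.2  1. ] w 50.2 0.0
[-0.7   0.59  1.25 -0.    1.3   1.05] [ 534.21000656 -350.70184012  178.87330099]
twist/row 0.006
[[-0.0, 0.0, 0.68], [-0.0, 0.0, 0.68], [-0.0, 0.0, 0.68], [-0.0, 0.0, 0.68], [-0.0, 0.0, 0.68], [-0.0, 0.0, 0.68], [-0.0, 0.0, 0.68], [-0.0, 0.0, 0.68], [-0.0, 0.0, 0.68], [-0.0, 0.0, 0.68]]
[[319.98418765 216.80286588]
 [320.03329373 205.69952099]
 [320.12358599 143.22443762]]
```

View pics/w5.png

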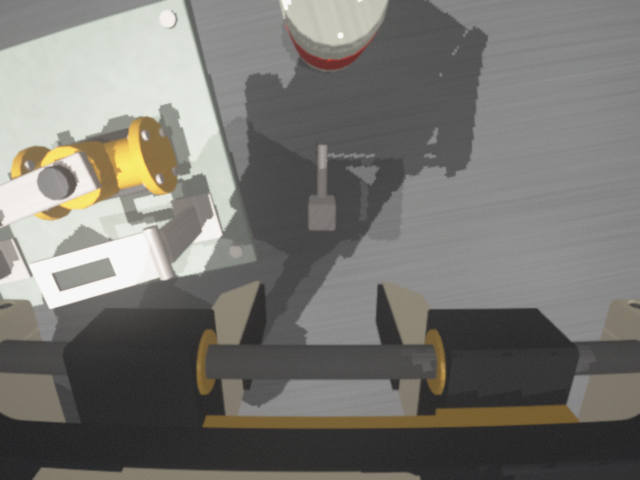

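```bash
python3 - <<'E'
from h import *
o=np.load("o5.npy",allow_pickle=True).item()
for z in(12,90):print(z,cast("wrist",[(208,195),(220,238),(150,232),(168,278)],z,o).round())
E
```

```text
12 [[ 563. -260.   12.]
 [ 524. -260.   12.]
 [ 541. -200.   12.]
 [ 495. -203.   12.]]
90 [[ 576. -286.   90.]
 [ 547. -286.   90.]
 [ 559. -240.   90.]
 [ 525. -242.   90.]]
```

```bash
python3 - <<'E'
from h import *
o=np.load("o5.npy",allow_pickle=True).item()
for z in(12,50,74,90):print(z,[proj("wrist",[[543,y,z]],o).round()[0].tolist() for y in(-244,-252,-260)])
b=cv2.imread("pics/w5.png");cv2.imwrite("pics/c6.png",cv2.resize(b[170:320,20:260],None,fx=3,fy=3))
E
```

```text
12 [[197.0, 221.0], [205.0, 219.0], [214.0, 218.0]]
50 [[182.0, 235.0], [192.0, 233.0], [202.0, 231.0]]
74 [[171.0, 245.0], [181.0, 244.0], [192.0, 242.0]]
90 [[162.0, 253.0], [173.0, 251.0], [185.0, 249.0]]
```

View pics/c6.png

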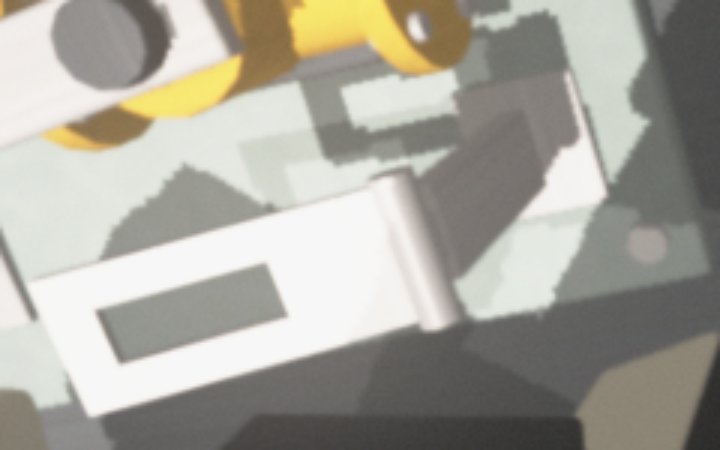

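The hinge post is a thin wall at y≈-244, with only a low foot reaching -260. The gripper body therefore clears it, and I can go down for the pin.

Emit:
arm_command --gripper '[50,50,50,50,50]' --pt "0 0.0 0.9" --pt "0 0 0.9" --pt "0 0 0.9" --pt "0 0 0.9" --pt "0 0 0.9" --twist '[0,0,0,0,0]'

```text
time: 33.0
tool_pos: [534.5, -349.9, 66.0]
tcp_rot: [3.142, -0.0, -0.18]
contact_force: [-0.5, -0.8, 1.2]
grip_width: 50.2
finger_force: 0.0
```

Emit:
arm_command --gripper '[50,50,50,50,50]' --pt "0 0 0.6" --pt "0 0 0.6" --pt "0 0 0.6" --pt "0 0 0.4" --pt "0 0 0" --twist '[0,0,0,0,0]'

```text
time: 33.62
tool_pos: [534.0, -350.0, 10.9]
tcp_rot: [-3.141, 0.001, -0.182]
contact_force: [1.5, 0.9, 0.3]
grip_width: 50.1
finger_force: 0.0
```

Emit:
arm_command --gripper '[10,10,10,10,10]' --pt "0 0 0" --pt "0 0 0" --pt "0 0 0" --pt "0 0 0" --pt "0 0 0" --twist '[0,0,0,0,0]'

```text
time: 34.25
tool_pos: [534.6, -350.5, 12.2]
tcp_rot: [3.141, -0.001, -0.182]
contact_force: [-0.7, -0.1, 2.8]
grip_width: 22.0
finger_force: 30.0
```

```bash
python3 - <<'E'
from h import *
where();print(get_obs()["tool_pos"],get_obs()["tcp_rot"])
E
```

```text
t 34.25 B [ -74.8 -344.2] z 12.2 yawB -0.215 F [-0.7 -0.1  2.8] w 22.0 30.000408589839935
[ 534.60269012 -350.4860657    12.18498531] [ 3.14103823e+00 -7.44441098e-04 -1.82123726e-01]
```

Emit:
arm_command --gripper '[10,10,10,10,10]' --pt "0 0 -0.5" --pt "0 0 -1" --pt "0 0 -1" --pt "0 0 -1" --pt "0 0 -1" --twist '[0,0,0,0,0]'

```text
time: 34.88
tool_pos: [534.3, -350.0, 125.5]
tcp_rot: [-3.142, 0.0, -0.182]
contact_force: [0.2, 0.1, -1.0]
grip_width: 21.9
finger_force: 30.0
```

```bash
python3 - <<'E'
from h import *
where();plan(-135,0,160,15,yaw=board()[1])
E
```

```text
t 34.88 B [ -75.1 -343.7] z 125.5 yawB -0.215 F [ 0.2  0.1 -1. ] w 21.9 29.999689757823944
twist/row -0.164
[[-0.35, -0.86, -0.09], [-0.34, -0.87, -0.09], [-0.33, -0.87, -0.09], [-0.31, -0.88, -0.09], [-0.3, -0.88, -0.09], [-0.29, -0.88, -0.09], [-0.28, -0.89, -0.09], [-0.26, -0.89, -0.09], [-0.25, -0.9, -0.09], [-0.24, -0.9, -0.09], [-0.22, -0.9, -0.09], [-0.21, -0.91, -0.09], [-0.2, -0.91, -0.09], [-0.19, -0.91, -0.09], [-0.17, -0.91, -0.09]]
```

Emit:
arm_command --gripper '[10,10,10,10,10]' --pt "-0.35 -0.86 -0.6" --pt "-0.34 -0.87 -0.6" --pt "-0.33 -0.87 -0.2" --pt "-0.31 -0.88 0" --pt "-0.3 -0.88 0" --twist '[-0.16,-0.16,-0.16,-0.16,-0.16]'

```text
time: 35.5
tool_pos: [510.6, -235.3, 159.9]
tcp_rot: [3.142, -0.0, -0.112]
contact_force: [-0.1, -0.3, -0.3]
grip_width: 21.7
finger_force: 30.0
```

Emit:
arm_command --gripper '[10,10,10,10,10]' --pt "-0.29 -0.88 0" --pt "-0.28 -0.89 0" --pt "-0.26 -0.89 0" --pt "-0.25 -0.9 0" --pt "-0.24 -0.9 0" --twist '[-0.16,-0.16,-0.16,-0.16,-0.16]'

```text
time: 36.12
tool_pos: [487.0, -120.9, 159.3]
tcp_rot: [3.142, -0.0, -0.042]
contact_force: [-0.8, 0.1, -1.2]
grip_width: 21.6
finger_force: 30.0
```

Emit:
arm_command --gripper '[10,10,10,10,10]' --pt "-0.22 -0.9 0" --pt "-0.21 -0.91 0" --pt "-0.2 -0.91 0" --pt "-0.19 -0.91 0" --pt "-0.17 -0.9 0" --twist '[-0.17,-0.17,-0.17,-0.17,-0.17]'

```text
time: 36.75
tool_pos: [463.6, -7.3, 159.3]
tcp_rot: [3.141, -0.0, 0.033]
contact_force: [-0.3, -0.8, -1.0]
grip_width: 22.0
finger_force: 30.0
```

```bash
python3 - <<'E'
from h import *
where();o=get_obs();b=capture("wrist")[:,:,::-1];np.save("o7.npy",o,allow_pickle=True)
cv2.imwrite("pics/w7.png",b);cv2.imwrite("pics/c7.png",cv2.resize(b[80:400,200:440],None,fx=1.8,fy=1.8,interpolation=2))
X=[np.r_[toW([-60,0]),117],np.r_[toW([-115,0]),92],np.r_[toW([0,0]),97]];print(proj("wrist",X,o))
t=o["tool_pos"];R=Rn.from_euler("xyz",o["tcp_rot"]).as_matrix();print("tip expected",proj("wrist",[t+R@[55,0,3]],o))
E
```

```text
t 36.75 B [-134.4    1.1] z 159.3 yawB -0.0 F [-0.3 -0.8 -1. ] w 22.0 29.999206960201263
[[321.50931693 126.38403631]
 [321.28081168 219.44945566]
 [321.56701819   2.8896173 ]]
tip expected [[319.07934312 179.76353739]]
```

View pics/c7.png

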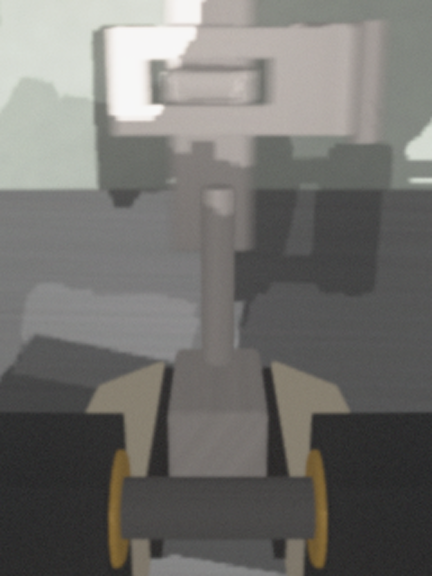

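```bash
python3 - <<'E'
from h import *
o=np.load("o7.npy",allow_pickle=True).item()
f=lambda a,b:(200+a/1.8,80+b/1.8)
print("hasp near edge",toB(cast("wrist",[f(211,135)],96,o)[:,:2]),"far",toB(cast("wrist",[f(211,27)],96,o)[:,:2]))
print("lever end",toB(cast("wrist",[f(211,250)],92,o)[:,:2]))
print("tip",toB(cast("wrist",[f(219,187)],156,o)[:,:2]))
E
```

```text
hasp near edge [[-76.53953406   2.31118594]] far [[-44.67985182   2.25807677]]
lever end [[-114.6547029     2.41375483]]
tip [[-8.11945784e+01 -2.46166569e-04]]
```

Emit:
arm_command --gripper '[10,10,10,10,10]' --pt "-0.2 -0.09 0" --pt "0 0 0.6" --pt "0 0 0.6" --pt "0 0 0.6" --pt "0 0 0.3" --twist '[0,0,0,0,0]'

```text
time: 37.42
tool_pos: [458.6, -7.1, 106.1]
tcp_rot: [3.141, 0.001, 0.031]
contact_force: [-0.3, -0.5, -1.6]
grip_width: 22.0
finger_force: 30.0
```

Emit:
arm_command --gripper '[10,10,10,10,10]' --pt "0 0 0.04" --pt "0.2 0 0" --pt "0.2 0 0" --pt "0.2 0 0" --pt "0.2 0 0" --twist '[0,0,0,0,0]'

```text
time: 38.05
tool_pos: [479.5, -6.0, 105.8]
tcp_rot: [3.141, -0.0, 0.032]
contact_force: [0.2, -0.9, -1.0]
grip_width: 22.2
finger_force: 30.0
```

```bash
python3 - <<'E'
from h import *
where()
E
```

```text
t 38.05 B [-118.4    1.9] z 105.8 yawB -0.001 F [ 0.2 -0.9 -1. ] w 22.2 29.999655783176422
```

Emit:
arm_command --gripper '[10,10,10,10,10]' --pt "0.1 -0.05 0" --pt "0.25 0 0" --pt "0.25 0 0" --pt "0.25 0 0" --pt "0.25 0 0" --twist '[0,0,0,0,0]'

```text
time: 38.67
tool_pos: [506.9, -3.9, 105.7]
tcp_rot: [3.141, 0.0, 0.032]
contact_force: [-0.1, 0.1, -2.1]
grip_width: 21.7
finger_force: 30.0
```

```bash
python3 - <<'E'
from h import *
where()
E
```

```text
t 38.67 B [-91.   3.] z 105.7 yawB -0.001 F [-0.1  0.1 -2.1] w 21.7 29.999679028987885
```

Emit:
arm_command --gripper '[10,10,10,10,10]' --pt "0.08 0 0.05" --pt "0.08 0 0.02" --pt "0.06 0 0" --pt "0.05 0 0" --pt "0.0 0 0" --twist '[0,0,0,0,0]'

```text
time: 39.3
tool_pos: [512.5, -3.7, 104.0]
tcp_rot: [3.142, 0.001, 0.032]
contact_force: [-4.4, -0.3, 6.0]
grip_width: 22.2
finger_force: 30.0
```

```bash
python3 - <<'E'
from h import *
where()
E
```

```text
t 39.3 B [-85.4   3.1] z 104.0 yawB -0.001 F [-4.4 -0.3  6. ] w 22.2 30.00080645084381
```

Emit:
arm_command --gripper '[40,40,40,40,40]' --pt "0.03 0 0" --pt "0 0 0" --pt "0 0 0" --pt "0 0 0" --pt "0 0 0" --twist '[0,0,0,0,0]'

```text
time: 39.92
tool_pos: [514.0, -3.7, 103.9]
tcp_rot: [3.141, -0.0, 0.032]
contact_force: [0.1, 0.7, -0.6]
grip_width: 40.3
finger_force: 0.0
```

Emit:
arm_command --gripper '[40,40,40,40,40]' --pt "0 0 -0.4" --pt "0 0 -0.8" --pt "0 0 -1" --pt "-0.6 0 -1" --pt "-1 0 -0.5" --twist '[0,0,0,0,0]'

```text
time: 40.55
tool_pos: [474.6, -5.1, 198.4]
tcp_rot: [3.141, -0.003, 0.032]
contact_force: [1.0, 0.2, 0.0]
grip_width: 39.8
finger_force: 0.0
```

Emit:
arm_command --gripper '[40,40,40,40,40]' --pt "-1 0 0" --pt "-1 0 0" --pt "0 0 0" --pt "0 0 0" --pt "0 0 0" --twist '[0,0,0,0,0]'

```text
time: 41.18
tool_pos: [424.8, -6.6, 196.6]
tcp_rot: [3.141, -0.001, 0.032]
contact_force: [-0.7, -0.4, 0.3]
grip_width: 40.0
finger_force: 0.0
```

```bash
python3 - <<'E'
from h import *
where();b=capture("wrist")[:,:,::-1];t=capture("top")[:,:,::-1]
cv2.imwrite("pics/c8.png",np.vstack([cv2.resize(b[60:300,:],(640,240)),cv2.resize(t[165:290,195:475],(640,286))]))
E
```

```text
t 41.17 B [-173.1    3.1] z 196.6 yawB -0.001 F [-0.7 -0.4  0.3] w 40.0 0.0
```

View pics/c8.png

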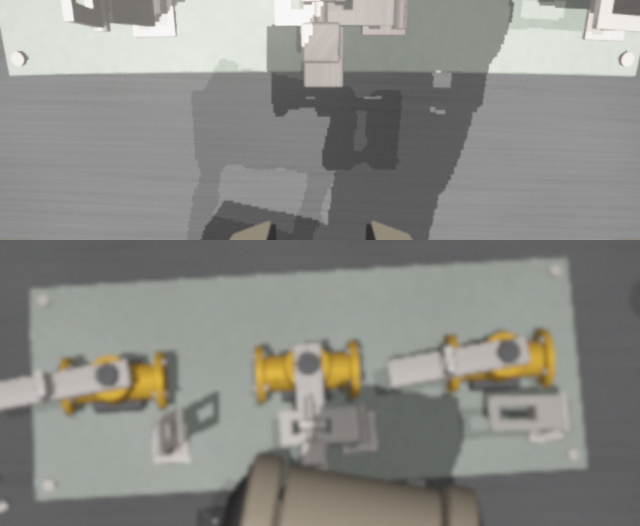

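The pictures show the head at (322,42) butted against the flat hasp, with the shank through the loop. Both good levers are at their open stops, at roughly 1.43 and 1.46 rad. I'm handing the job in.

```bash
python3 -c "
from plant import *
print(close_job())"
```

```text
the job is handed in; nothing more can be done
None
```

The job is handed in, with no verdict shown: the middle valve bound at about 0.9 rad and is now closed, its hasp flat and the pin home and released; the left and right valves are at their open stops, the wrench, can and bin were not touched, and I also swung the right valve's hasp down to clear room to grip the pin.

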